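# Put the analyser's reagents away in order

## Robot

A 6-joint arm with a two-finger parallel gripper is mounted at the origin on the work surface. World frame = base frame: x ahead of the robot, y to its left, z up, the work surface at z = 0. Lengths are in m, angles in degrees, forces in N, time in s.
With the tool pointing down it reaches from about 0.4 to 0.825 m from the base axis. Payload 7 kg.
Tool frame: the origin (TCP) lies between the finger pads; the fingertips stand 25 mm ahead of it and the grasp point (between the pads) lies 6 mm ahead of it; z points along the fingers, y is the line along which they close (so a half turn about z gives the same grasp; the last joint's range is limited). The gripper opens to 88 mm and grips with 3 to 60 N. Pads are 19 mm wide; open, the fingers measure 130 mm over their backs; the gripper's body (78 mm by 193 mm) begins 47 mm behind the grasp point.
Start: joints at [-58.894, 20.546, 0.682, 0, -70.136, -16.507], TCP at [0.17, -0.653, 0.252] pointing down, gripper open.
Joint ranges: [-176.03, 176.03], [-82.01, 121.73], [-58.28, 71.71], [-173.87, 95.51], [-174.79, -0.11], [-173.66, 173.66]. Speed limits (degrees/s): [136.94, 136.94, 172.46, 180, 180, 180].

## Interface

Orientations are given as [roll, pitch, yaw] about the fixed x, y, z axes, in that order (R = Rz(yaw) Ry(pitch) Rx(roll)).
In Python, from plant import status, optics, job gives the robot as it stands. The module is installed in compiled form; this text tells all that it offers.
- The arm moves only by the tool move_tool, called by a JSON object that holds its "method" and its "body", one argument or row to a line. Schema: {"type":"object","properties":{"offsets":{"type":"array","items":{"type":"object","properties":{"sx":{"type":"number"},"sy":{"type":"number"},"sz":{"type":"number"},"turn":{"type":"number"},"aperture":{"type":"number"}},"additionalProperties":false,"required":["aperture"]},"minItems":1,"maxItems":8},"only":{"type":"string"},"quiet":{"type":"boolean"},"lines":{"type":"string"}},"required":["offsets"],"additionalProperties":false}. offsets is a list of rows, 1 to 8 of them, each an object with the fields sx, sy, sz (the shift in m), turn (a turn about the tool's z in degrees), aperture (the finger opening in m); a field left out counts as zero (the opening has to be given); each row is the pose to reach, as a shift and turn from the pose commanded when the call began, along the tool's axes at that moment; what a row does not reach only later rows make up. A row lasts 1/8 s, in which the tool goes at most 0.0625 m and 10.7 degrees, less where a joint would pass 70% of its speed; a pose out of reach is approached as far as the arm can. The fingers move at their own pace and stop on an object; the grip force is fixed at half the most. Time passes only in rows, so rows that do not move let the fingers close. The tool returns the time, the measured TCP pose, the force, the opening and the grip force at its end. only (a regular expression) keeps the lines of the reply that match it, lines (a string "A,B") keeps lines A to B, and quiet returns only ok. Input that does not fit is refused with a message, and nothing moves.
- status.get_obs(): the state, without advancing time (a new reading comes with each control period).
- optics.snapshot(name): name is "side" or "top" or "wrist"; returns a dict with "frame" (384x512x3 uint8, red, green, blue), "z_map" (384x512 float32, m along the optical axis (not along the pixel's ray), 0 where there is no reading), "fovy" (degrees; the focal length in pixels is half the picture's height over the tangent of half this angle, whatever the lens; pixels are square), "cx", "cy" (the principal point, pixels), "k1" (the pictures are not rectified: a ray, as slopes to the right and down, at radius r is drawn at 1 + k1 r^2 times it, then the intrinsics apply), "R" (3x3) and "t" (3): a world point X has camera coordinates R X + t; the wrist camera has in their place "T_tool_cam" (4x4, takes a point from camera to tool coordinates, whose origin is the TCP and whose axes are the flange's). Camera axes: x right, y down, z forward; pixel columns grow to the right and rows downward; lengths in m; the calibration is good to about 2 mm. A picture is of the moment at which its call begins: read the wrist's pose just before it.
- job.close_job(): hands the job in; it is judged then, once.
The state is a dict: "clock": time; "joint_pos": joint angles; "qvel": joint speeds; "tau": joint torques, N m; "tool_pos": TCP position; "orientation": TCP orientation; "force": force on the tool from outside, world axes, zero at the start; "moment": the same for the moment, N m; "opening": finger opening in m; "gripper_force": force on a finger pad.
Only numpy, scipy, OpenCV 4.12 (cv2) and the standard library are available. Lean on these libraries where they do the work, as an engineer would, in place of code of your own. Each camera call takes 0.05 s, during which the arm holds its last target. There are 200 camera calls.

## Task

Put the four reagent bottles away for the night: move them from the analyser's reagent tray into the four compartments of the fridge rack, one in each, in the same order, so that the bottle nearest the tray's handle stands in the compartment nearest the rack's handle, and so on along the row. Keep the bottles upright all the way and set each one down on the floor of its compartment rather than dropping it.

Things in the scene. Friction and masses are not known exactly. Their poses are not given: they have to be found in the camera images.
- bottle_a: White plastic reagent bottle, loose: tall square bottle: body 30 x 30 mm, 70 mm high, on it a round ribbed screw cap 24 mm across and 24 mm high; 97 mm high in all, 80 g (weights vary by a third). Origin: centre of its underside, on its axis, z up. At the start it stands upright in cup_a.
- bottle_b: White plastic reagent bottle, loose: short square bottle: body 30 x 30 mm, 42 mm high, on it a round ribbed screw cap 24 mm across and 24 mm high; 69 mm high in all, 50 g (weights vary by a third). Origin: centre of its underside, on its axis, z up. At the start it stands upright in cup_b.
- bottle_c: White plastic reagent bottle, loose: round bottle with a wide cap: body 32 mm across, 52 mm high, on it a round cap 30 mm across and 24 mm high; 76 mm high in all, 60 g (weights vary by a third). Origin: centre of its underside, on its axis, z up. At the start it stands upright in cup_c.
- bottle_d: White plastic reagent bottle, loose: round dropper bottle: body 30 mm across, 50 mm high, slim cap 18 mm across from 50 to 76 mm above the underside, then a pointed nozzle 14 mm high (12 narrowing to 6 mm across); 90 mm high in all, 50 g (weights vary by a third). Origin: centre of its underside, on its axis, z up. At the start it stands upright in cup_d.
- cup_a: One of four identical grey adapter cups in a row on the tray, fixed to it: 42 x 42 mm outside, 36 x 36 mm inside, 26 mm high, floor 4 mm thick, open at the top. Origin: centre of its underside, 10 mm above the bench. At the start bottle_a stands in it; lift it straight up and out. Which cup has which place in the row differs each time.
- cup_b: One of four identical grey adapter cups in a row on the tray, fixed to it: 42 x 42 mm outside, 36 x 36 mm inside, 26 mm high, floor 4 mm thick, open at the top. Origin: centre of its underside, 10 mm above the bench. At the start bottle_b stands in it; lift it straight up and out. Which cup has which place in the row differs each time.
- cup_c: One of four identical grey adapter cups in a row on the tray, fixed to it: 42 x 42 mm outside, 36 x 36 mm inside, 26 mm high, floor 4 mm thick, open at the top. Origin: centre of its underside, 10 mm above the bench. At the start bottle_c stands in it; lift it straight up and out. Which cup has which place in the row differs each time.
- cup_d: One of four identical grey adapter cups in a row on the tray, fixed to it: 42 x 42 mm outside, 36 x 36 mm inside, 26 mm high, floor 4 mm thick, open at the top. Origin: centre of its underside, 10 mm above the bench. At the start bottle_d stands in it; lift it straight up and out. Which cup has which place in the row differs each time.
- tray: The reagent tray, fixed: flat aluminium, 66 x 226 mm, 10 mm thick, steel rim to 20 mm (24 at the handle end). Origin: centre of its underside, on the bench; its y axis runs along it. A white loop handle, 40 mm wide, reaching 30 mm out, is on its +y end only. The cups stand at y = +82.5, +27.5, -27.5 and -82.5 mm (x = 0), the first nearest the handle.
- rack: The fridge rack, fixed, empty: an open teal box 56 x 212 mm, 28 mm high, walls and floor 4 mm thick, three cross walls making a row of four compartments, 48 x 48 mm. Origin: centre of its underside, on the bench; its y axis runs along it, turned any way round. A white loop handle is on its +y end only. Compartment centres: y = +78, +26, -26, -78 mm (x = 0), the first nearest the handle.
Things that resemble listed ones, but are neither listed nor needed, are in the scene too. Of the things shaped like the rack, the teal one is meant.

How it is judged (in metres and radians):
At the end, for the whole second after the job is handed in: Each bottle stands upright (0.12 rad) on the floor (underside below 9 mm) of the rack compartment that counts from the rack's handle as its cup does from the tray's, axis within 14 mm of its centre in rack x and y, at rest (below 0.02 m/s) (((y of cup_a in the frame of tray between 0.0625 and 0.1025 m and y of bottle_a in the frame of rack between 0.064 and 0.092 m) or (y of cup_a in the frame of tray between 0.0075 and 0.0475 m and y of bottle_a in the frame of rack between 0.012 and 0.04 m) or (y of cup_a in the frame of tray between -0.0475 and -0.0075 m and y of bottle_a in the frame of rack between -0.04 and -0.012 m) or (y of cup_a in the frame of tray between -0.1025 and -0.0625 m and y of bottle_a in the frame of rack between -0.092 and -0.064 m)) and x of bottle_a in the frame of rack between -0.014 and 0.014 m and z of each of bottle_a, bottle_b, bottle_c, bottle_d in the frame of rack below 0.009 m and angle between each of bottle_a, bottle_b, bottle_c, bottle_d's own z axis and vertical below 0.12 rad and linear speed of each of bottle_a, bottle_b, bottle_c, bottle_d below 0.02 m/s and ((y of cup_b in the frame of tray between 0.0625 and 0.1025 m and y of bottle_b in the frame of rack between 0.064 and 0.092 m) or (y of cup_b in the frame of tray between 0.0075 and 0.0475 m and y of bottle_b in the frame of rack between 0.012 and 0.04 m) or (y of cup_b in the frame of tray between -0.0475 and -0.0075 m and y of bottle_b in the frame of rack between -0.04 and -0.012 m) or (y of cup_b in the frame of tray between -0.1025 and -0.0625 m and y of bottle_b in the frame of rack between -0.092 and -0.064 m)) and x of bottle_b in the frame of rack between -0.014 and 0.014 m and ((y of cup_c in the frame of tray between 0.0625 and 0.1025 m and y of bottle_c in the frame of rack between 0.064 and 0.092 m) or (y of cup_c in the frame of tray between 0.0075 and 0.0475 m and y of bottle_c in the frame of rack between 0.012 and 0.04 m) or (y of cup_c in the frame of tray between -0.0475 and -0.0075 m and y of bottle_c in the frame of rack between -0.04 and -0.012 m) or (y of cup_c in the frame of tray between -0.1025 and -0.0625 m and y of bottle_c in the frame of rack between -0.092 and -0.064 m)) and x of bottle_c in the frame of rack between -0.014 and 0.014 m and ((y of cup_d in the frame of tray between 0.0625 and 0.1025 m and y of bottle_d in the frame of rack between 0.064 and 0.092 m) or (y of cup_d in the frame of tray between 0.0075 and 0.0475 m and y of bottle_d in the frame of rack between 0.012 and 0.04 m) or (y of cup_d in the frame of tray between -0.0475 and -0.0075 m and y of bottle_d in the frame of rack between -0.04 and -0.012 m) or (y of cup_d in the frame of tray between -0.1025 and -0.0625 m and y of bottle_d in the frame of rack between -0.092 and -0.064 m)) and x of bottle_d in the frame of rack between -0.014 and 0.014 m); the robot touches nothing.
It fails at once if a bottle is tipped by more than 0.5 rad (angle between any of bottle_a, bottle_b, bottle_c, bottle_d's own z axis and vertical above 0.5 rad).
It fails at once if a bottle is dropped or thrown: it moves faster than 0.6 m/s while the fingers do not hold it ((linear speed of bottle_a above 0.6 m/s and contact force between the fingers and bottle_a below 0.02 N) or (linear speed of bottle_b above 0.6 m/s and contact force between the fingers and bottle_b below 0.02 N) or (linear speed of bottle_c above 0.6 m/s and contact force between the fingers and bottle_c below 0.02 N) or (linear speed of bottle_d above 0.6 m/s and contact force between the fingers and bottle_d below 0.02 N)).
It also fails if it takes over 122 s, if anything falls off the work surface, if the arm or the gripper's body presses on something with over 40 N, if the wrist force passes 120 N, or if a joint passes its speed limit or range.

## Working session

There is one attempt and no reset: what is moved stays moved. The work goes in short steps, Python scripts to look and compute and a tool call to move; the robot and the scene stay as the last step left them, time stands still between calls to the robot, and variables do not carry over. Pictures are saved under pics/ and viewed, at most 14 in all, crops included, and the job is handed in when it is done.

```bash
mkdir -p pics
```

Create h.py:
```python
import numpy as np, cv2
from scipy.spatial.transform import Rotation as Ro
from plant import status, optics, job
def tool():
    o=status.get_obs(); T=np.eye(4)
    e=np.array(o["orientation"],float)
    T[:3,:3]=Ro.from_euler("xyz",e,degrees=True).as_matrix(); T[:3,3]=o["tool_pos"]; return T
def snap(n):
    T=tool() if n=="wrist" else None
    s=optics.snapshot(n)
    if n=="wrist": W=T@np.array(s["T_tool_cam"])
    else:
        W=np.eye(4); R=np.array(s["R"]); W[:3,:3]=R.T; W[:3,3]=-R.T@np.array(s["t"])
    s["W"]=W; f=192/np.tan(np.radians(s["fovy"])/2)
    s["K"]=np.array([[f,0,s["cx"]],[0,f,s["cy"]],[0,0,1.]]); s["D"]=np.array([s["k1"],0,0,0,0.]); return s
def slopes(s,uv):
    return cv2.undistortPoints(np.array(uv,float).reshape(-1,1,2),s["K"],s["D"]).reshape(-1,2)
def cloud(s):
    v,u=np.mgrid[0:384,0:512]; uv=np.stack([u,v],-1).reshape(-1,2)
    d=np.c_[slopes(s,uv),np.ones(len(uv))]; P=d*s["z_map"].reshape(-1,1)
    return (P@s["W"][:3,:3].T+s["W"][:3,3]).reshape(384,512,3)
def onplane(s,uv,z):
    d=np.c_[slopes(s,uv),np.ones(len(slopes(s,uv)))]@s["W"][:3,:3].T; c=s["W"][:3,3]
    return c+d*((z-c[2])/d[:,2:3])
def proj(s,X):
    M=np.linalg.inv(s["W"]); return cv2.projectPoints(np.array(X,float).reshape(-1,1,3),cv2.Rodrigues(M[:3,:3])[0],M[:3,3],s["K"],s["D"])[0].reshape(-1,2)
def save(s,n): cv2.imwrite("pics/"+n,s["frame"][...,::-1])
```

Run:
```python
from h import *
print(status.get_obs())
for n in("top","side","wrist"):
    s=snap(n); save(s,n+"0.png"); print(n,s["fovy"],s["cx"],s["cy"],s["k1"],s["W"].round(3).tolist())
a=[cv2.imread(f"pics/{n}0.png") for n in("top","side")]
cv2.imwrite("pics/ts.png",cv2.resize(np.vstack(a),(0,0),fx=.78,fy=.78))
```

```text
{'clock': 0.0, 'joint_pos': array([-5.88925694e+01,  2.05901897e+01,  6.33730297e-01, -1.89656151e-02,
       -7.01358285e+01, -1.65063057e+01]), 'qvel': array([-0.00669672,  0.04169695,  0.02761171, -0.02083353, -0.04069031,
        0.02866193]), 'tau': array([-1.87415446e-05, -5.82722068e+01,  2.93061233e+01,  6.99689895e+00,
        6.94057730e-03, -1.61921876e-04]), 'tool_pos': array([ 0.1700111 , -0.65277707,  0.25064001]), 'orientation': array([ 1.79906450e+02, -9.12908014e-03, -1.65405326e+02]), 'force': array([ 0.1505504 , -0.20380615, -0.23270387]), 'moment': array([-0.00938288, -0.0455797 ,  0.01360724]), 'gripper_force': 0.0, 'opening': 0.08771817236399895}
top 47.234904101454894 256.33728000840574 188.25674627512683 -0.006038912161587683 [[-0.021, -0.984, 0.174, 0.212], [-1.0, 0.023, 0.008, 0.055], [-0.012, -0.174, -0.985, 1.314], [0.0, 0.0, 0.0, 1.0]]
side 51.11896037450094 250.45925157974935 192.15151328956622 -0.03405786845731923 [[0.736, -0.367, 0.569, -0.183], [-0.676, -0.417, 0.607, -0.58], [0.014, -0.832, -0.555, 0.619], [0.0, 0.0, 0.0, 1.0]]
wrist 69.06381306794646 252.63959440594653 193.7022966441265 -0.02109097047880275 [[-0.251, 0.924, 0.287, 0.091], [0.968, 0.239, 0.077, -0.673], [0.002, 0.297, -0.955, 0.384], [0.0, 0.0, 0.0, 1.0]]
```

View pics/top0.png

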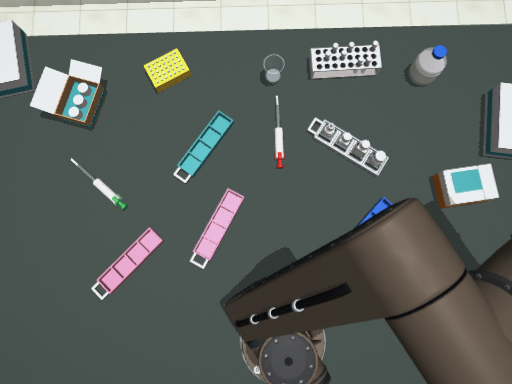

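View pics/side0.png

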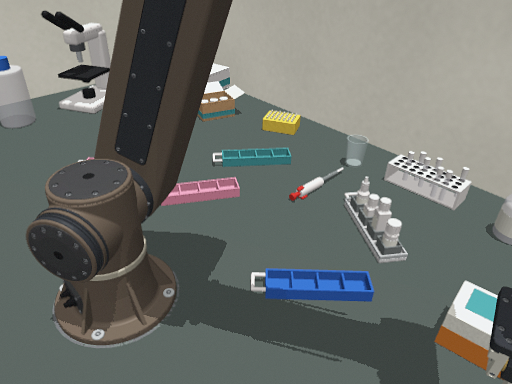

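The top view shows four rack-like objects:
- teal at (204,147), handle at (182,173)
- pink at (217,228)
- pink at (127,263)
- blue at (375,210), partly hidden

The teal one fits the description. The tray is at (347,147), with its handle at (315,127) and the dropper bottle nearest to it. The white tube rack at (345,60) isn't the tray. I'll confirm with an enlarged crop and measure.

Create m.py:
```python
from h import *
from collections import Counter
t=snap("top"); sd=snap("side")
A=cv2.resize(t["frame"][100:190,165:240],None,fx=5,fy=5,interpolation=2)
B=cv2.resize(t["frame"][105:185,300:395],None,fx=4,fy=4,interpolation=2)
C=cv2.resize(sd["frame"][170:270,330:420],None,fx=4,fy=4,interpolation=2)
H=max(x.shape[0] for x in(A,B,C)); im=np.hstack([cv2.copyMakeBorder(x,0,H-x.shape[0],0,0,0) for x in(A,B,C)])
im=cv2.resize(im,None,fx=800/im.shape[1],fy=800/im.shape[1]); cv2.imwrite("pics/crop1.png",im[...,::-1])
for n,s in(("top",t),("side",sd)):
    P=cloud(s); hsv=cv2.cvtColor(s["frame"],cv2.COLOR_RGB2HSV)
    teal=(hsv[...,0]>82)&(hsv[...,0]<98)&(hsv[...,1]>110)&(s["z_map"]>0)
    k,lab,st,c=cv2.connectedComponentsWithStats(teal.astype(np.uint8))
    for i in range(1,k):
        if st[i,4]>150:
            Q=P[lab==i]; Q=Q[(abs(Q[:,2])<.06)]
            if len(Q)<150: continue
            r=Q[(Q[:,2]>.018)]
            print(n,"teal",st[i].tolist(),c[i].round(),"z pct",np.percentile(Q[:,2],[2,50,90,98]).round(4), cv2.minAreaRect(r[:,:2].astype(np.float32)) if len(r)>10 else "")
    # bottles: points above 45mm near the tray
    box=(P[...,2]>.05)&(P[...,2]<.2)
    k,lab,st,c=cv2.connectedComponentsWithStats(box.astype(np.uint8))
    for i in range(1,k):
        Q=P[lab==i]
        if 15<len(Q)<600: print(n,"hi",c[i].round(),len(Q),"top z",np.percentile(Q[:,2],97).round(4),"ctr",((Q.max(0)+Q.min(0))/2).round(4),"ext",np.ptp(Q,0).round(3))
```

```bash
python3 m.py
```

```text
top teal [0, 30, 32, 66, 311] [21. 72.] z pct [0.0158 0.0281 0.0384 0.0435] ((0.8537321090698242, 0.7909609079360962), (0.08865140378475189, 0.21946218609809875), 76.00142669677734)
top teal [63, 82, 33, 38, 369] [ 78. 100.] z pct [0.0242 0.0299 0.033  0.0346] ((0.7291547656059265, 0.6092683672904968), (0.0754983201622963, 0.11396703869104385), 71.96216583251953)
top teal [486, 89, 26, 68, 294] [491. 127.] z pct [0.0215 0.0343 0.0434 0.0462] ((0.6178445816040039, -0.6455594897270203), (0.21301355957984924, 0.06980098783969879), 11.243905067443848)
top teal [178, 111, 56, 66, 1362] [205. 143.] z pct [-0.0013  0.0065  0.0276  0.0311] ((0.5844722986221313, 0.21699300408363342), (0.05891801416873932, 0.21180956065654755), 53.208187103271484)
top hi [273.  65.] 251 top z 0.0875 ctr [0.8081 0.0053 0.0709] ext [0.067 0.063 0.041]
top hi [ 78. 100.] 94 top z 0.063 ctr [0.7204 0.5991 0.0576] ext [0.033 0.032 0.013]
top hi [330. 129.] 92 top z 0.1019 ctr [ 0.6063 -0.1556  0.0791] ext [0.029 0.029 0.056]
top hi [346. 138.] 111 top z 0.0851 ctr [ 0.5769 -0.2016  0.0694] ext [0.038 0.035 0.039]
top hi [363. 147.] 156 top z 0.1126 ctr [ 0.5457 -0.2456  0.0829] ext [0.04  0.035 0.063]
top hi [379. 157.] 134 top z 0.0924 ctr [ 0.5147 -0.291   0.0728] ext [0.03  0.03  0.042]
side teal [222, 148, 69, 19, 1053] [256. 157.] z pct [0.0019 0.0159 0.0259 0.0275] ((0.5842613577842712, 0.21843568980693817), (0.06475526839494705, 0.21205055713653564), 54.28656768798828)
side hi [80. 59.] 29 top z 0.1988 ctr [0.3876 1.0132 0.189 ] ext [0.017 0.064 0.021]
side hi [88. 90.] 74 top z 0.0634 ctr [0.4003 1.0186 0.0574] ext [0.05  0.057 0.014]
side hi [357. 143.] 344 top z 0.0843 ctr [0.8076 0.0049 0.0678] ext [0.07  0.064 0.036]
side hi [506. 211.] 281 top z 0.1021 ctr [ 0.7808 -0.4437  0.078 ] ext [0.044 0.041 0.056]
```

View pics/crop1.png

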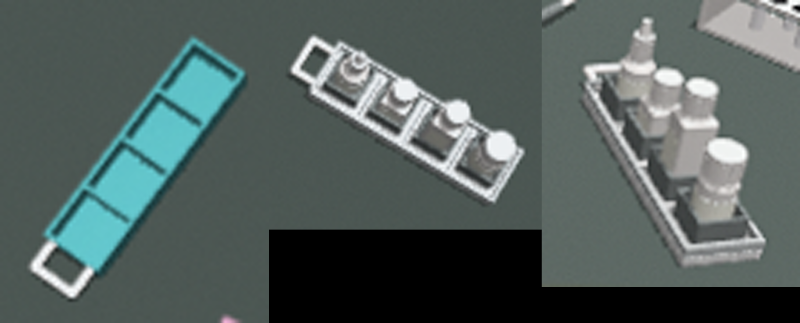

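The crop shows the teal rack with its handle at its lower-left end. From its handle, the tray's order is d (dropper), b (short), a (tall), c (wide cap). Next I'll move over the tray for a close wrist-camera measurement.

Add to h.py:
```python
def go(x,y,z,yaw):
    T=tool(); R=T[:3,:3]; d=R.T@(np.array([x,y,z])-T[:3,3])
    yw=np.degrees(np.arctan2(R[1,0],R[0,0])); t=-((yaw-yw+180)%360-180)
    o=status.get_obs()
    print("shift",d.round(4),"turn",round(t,1),"| t",round(o["clock"],2),"q6",round(o["joint_pos"][5],1),"q1",round(o["joint_pos"][0],1),"F",np.round(o["force"],1))
```

```bash
python3 -c "
from h import *
go(.56,-.2235,.25,-124.1)"
```

```text
shift [-0.4856  0.3174  0.0013] turn -41.3 | t 0.25 q6 -16.5 q1 -58.9 F [-0.4  0.3  0.3]
```

{"method": "move_tool", "body": {
  "offsets": [
    {"sx": -0.04,"sy": 0.026,"turn": -3,"aperture": 0.088},
    {"sx": -0.09,"sy": 0.06,"turn": -8,"aperture": 0.088},
    {"sx": -0.14,"sy": 0.09,"turn": -13,"aperture": 0.088},
    {"sx": -0.18,"sy": 0.12,"turn": -17,"aperture": 0.088},
    {"sx": -0.22,"sy": 0.145,"turn": -21,"aperture": 0.088},
    {"sx": -0.26,"sy": 0.17,"turn": -24,"aperture": 0.088},
    {"sx": -0.3,"sy": 0.196,"turn": -27,"aperture": 0.088},
    {"sx": -0.3,"sy": 0.196,"turn": -27,"aperture": 0.088}
  ]
}}

```text
clock: 1.25
tool_pos: [0.4129, -0.3859, 0.2517]
orientation: [-180.0, 0.0, -138.2]
force: [-0.4, 0.2, 0.1]
opening: 0.0878
gripper_force: 0.0
```

```bash
python3 -c "
from h import *
go(.56,-.2235,.25,-124.1)"
```

```text
shift [-0.2179  0.0228  0.0018] turn -14.1 | t 1.25 q6 -24.9 q1 -23.2 F [-0.4  0.2  0.1]
```

{"method": "move_tool", "body": {
  "offsets": [
    {"sx": -0.04,"sy": 0.004,"turn": -4,"aperture": 0.088},
    {"sx": -0.09,"sy": 0.01,"turn": -8,"aperture": 0.088},
    {"sx": -0.14,"sy": 0.015,"turn": -12,"aperture": 0.088},
    {"sx": -0.18,"sy": 0.02,"turn": -14.1,"aperture": 0.088},
    {"sx": -0.218,"sy": 0.023,"turn": -14.1,"aperture": 0.088},
    {"sx": -0.218,"sy": 0.023,"turn": -14.1,"aperture": 0.088}
  ]
}}

```text
clock: 2.0
tool_pos: [0.5599, -0.2249, 0.2511]
orientation: [180.0, -0.0, -124.2]
force: [-0.9, -0.2, -0.4]
opening: 0.0877
gripper_force: 0.0
```

Create w.py:
```python
from h import *
import sys
s=snap("wrist"); save(s,sys.argv[1]); P=cloud(s)
hsv=cv2.cvtColor(s["frame"],cv2.COLOR_RGB2HSV)
m=(P[...,2]>.045)&(P[...,2]<.13)&(s["z_map"]>.1)
k,lab,st,c=cv2.connectedComponentsWithStats(m.astype(np.uint8))
for i in range(1,k):
    Q=P[lab==i]
    if len(Q)<80: continue
    zt=np.percentile(Q[:,2],98); U=Q[Q[:,2]>zt-.006]
    print("hi",c[i].round(),len(Q),"top",zt.round(4),"topctr",((np.percentile(U,98,0)+np.percentile(U,2,0))/2)[:2].round(4),"ext",np.ptp(U,0)[:2].round(3))
```

```bash
python3 w.py w1.png; python3 -c "
from h import *
go(.56,-.2235,.25,-124.1)"
```

```text
hi [251. 107.] 709 top 0.0906 topctr [ 0.5146 -0.2924] ext [0.03  0.031]
hi [  3. 131.] 310 top 0.0574 topctr [ 0.7756 -0.4364] ext [0.03  0.027]
hi [251. 157.] 863 top 0.1112 topctr [ 0.5446 -0.2473] ext [0.024 0.024]
hi [251. 200.] 651 top 0.0834 topctr [ 0.5769 -0.2023] ext [0.024 0.024]
hi [ 54. 229.] 410 top 0.0596 topctr [ 0.8156 -0.3087] ext [0.041 0.031]
hi [251. 241.] 590 top 0.103 topctr [ 0.607  -0.1568] ext [0.007 0.008]
hi [155. 322.] 172 top 0.0595 topctr [ 0.8003 -0.1269] ext [0.022 0.025]
shift [-0.0023  0.0004  0.0011] turn -0.1 | t 2.05 q6 -30.8 q1 -3.4 F [ 0.  -1.5  0.4]
```

View pics/w1.png

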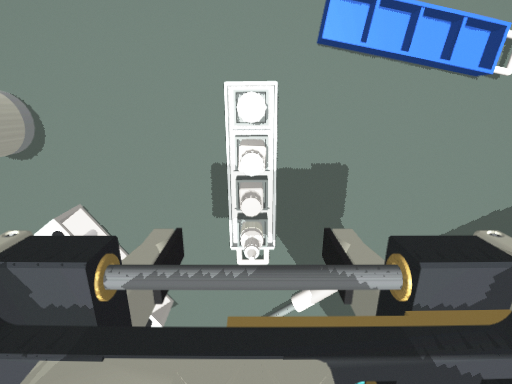

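The wrist view (close-up, w1) shows the tray from its handle at (251,255) upward: d (251,241), b (251,200), a (251,157), c (251,107). Positions and heights agree with the top camera to about 1.5 mm. I'll pick a first.

```bash
python3 -c "
from h import *
go(.5447,-.2472,.078,-124.3)"
```

```text
shift [ 0.0258 -0.0004  0.1731] turn 0.1 | t 2.05 q6 -30.8 q1 -3.4 F [ 0.  -1.5  0.4]
```

{"method": "move_tool", "body": {
  "offsets": [
    {"sx": 0.0258,"aperture": 0.088},
    {"sx": 0.0258,"sz": 0.05,"aperture": 0.088},
    {"sx": 0.0258,"sz": 0.1,"aperture": 0.088},
    {"sx": 0.0258,"sz": 0.14,"aperture": 0.088},
    {"sx": 0.0258,"sz": 0.16,"aperture": 0.088},
    {"sx": 0.0258,"sz": 0.173,"aperture": 0.088},
    {"sx": 0.0258,"sz": 0.173,"aperture": 0.088}
  ]
}}

```text
clock: 2.92
tool_pos: [0.5435, -0.2479, 0.0781]
orientation: [179.9, -0.0, -124.4]
force: [-0.1, -0.9, 0.1]
opening: 0.0875
gripper_force: 0.0
```

{"method": "move_tool", "body": {
  "offsets": [
    {"aperture": 0.02},
    {"aperture": 0.02},
    {"aperture": 0.02},
    {"aperture": 0.02},
    {"aperture": 0.02},
    {"aperture": 0.02}
  ]
}}

```text
clock: 3.68
tool_pos: [0.5442, -0.2473, 0.0786]
orientation: [180.0, -0.0, -124.3]
force: [0.8, -0.5, 0.2]
opening: 0.0333
gripper_force: 0.1
```

{"method": "move_tool", "body": {
  "offsets": [
    {"aperture": 0.01},
    {"aperture": 0.01},
    {"aperture": 0.01},
    {"aperture": 0.01}
  ]
}}

```text
clock: 4.18
tool_pos: [0.5443, -0.2473, 0.0786]
orientation: [-180.0, 0.0, -124.3]
force: [0.4, 0.2, 0.7]
opening: 0.0302
gripper_force: 30.0
```

{"method": "move_tool", "body": {
  "offsets": [
    {"sz": -0.01,"aperture": 0.01},
    {"sz": -0.03,"aperture": 0.01},
    {"sz": -0.06,"aperture": 0.01},
    {"sz": -0.09,"aperture": 0.01},
    {"sz": -0.12,"aperture": 0.01},
    {"sz": -0.135,"aperture": 0.01},
    {"sz": -0.14,"aperture": 0.01},
    {"sz": -0.14,"aperture": 0.01}
  ]
}}

```text
clock: 5.18
tool_pos: [0.5439, -0.2471, 0.2179]
orientation: [179.9, -0.0, -124.3]
force: [-0.6, 0.8, -1.0]
opening: 0.0297
gripper_force: 30.0
```

```bash
python3 -c "
from h import *
go(.6053,.2023,.22,-36.3)"
```

```text
shift [-0.4059  0.2026 -0.0019] turn -88.0 | t 5.17 q6 -28.6 q1 -5.7 F [-0.6  0.8 -1. ]
```

{"method": "move_tool", "body": {
  "offsets": [
    {"sx": -0.02,"sy": 0.01,"turn": -4,"aperture": 0.01},
    {"sx": -0.06,"sy": 0.03,"turn": -12,"aperture": 0.01},
    {"sx": -0.11,"sy": 0.055,"turn": -21,"aperture": 0.01},
    {"sx": -0.16,"sy": 0.08,"turn": -30,"aperture": 0.01},
    {"sx": -0.21,"sy": 0.105,"turn": -39,"aperture": 0.01},
    {"sx": -0.25,"sy": 0.125,"turn": -47,"aperture": 0.01},
    {"sx": -0.27,"sy": 0.135,"turn": -52,"aperture": 0.01},
    {"sx": -0.27,"sy": 0.135,"turn": -52,"aperture": 0.01}
  ]
}}

```text
clock: 6.18
tool_pos: [0.5844, 0.0533, 0.217]
orientation: [179.9, 0.0, -72.2]
force: [0.3, -0.6, -1.2]
opening: 0.0297
gripper_force: 30.0
```

```bash
python3 -c "
from h import *
go(.6053,.2023,.22,-36.3)"
```

```text
shift [-0.1354 -0.0655 -0.0032] turn -35.9 | t 6.17 q6 -6.4 q1 24.3 F [ 0.3 -0.6 -1.2]
```

{"method": "move_tool", "body": {
  "offsets": [
    {"sx": -0.03,"sy": -0.015,"turn": -8,"aperture": 0.01},
    {"sx": -0.07,"sy": -0.033,"turn": -17,"aperture": 0.01},
    {"sx": -0.1,"sy": -0.05,"turn": -26,"aperture": 0.01},
    {"sx": -0.125,"sy": -0.06,"turn": -33,"aperture": 0.01},
    {"sx": -0.135,"sy": -0.0655,"sz": -0.003,"turn": -35.9,"aperture": 0.01},
    {"sx": -0.135,"sy": -0.0655,"sz": -0.003,"turn": -35.9,"aperture": 0.01}
  ]
}}

```text
clock: 6.92
tool_pos: [0.6061, 0.2001, 0.2206]
orientation: [179.9, 0.0, -36.5]
force: [-0.5, -0.0, -0.6]
opening: 0.0297
gripper_force: 30.0
```

Create r.py:
```python
from h import *
import sys
s=snap("wrist"); save(s,sys.argv[1]); P=cloud(s)
hsv=cv2.cvtColor(s["frame"],cv2.COLOR_RGB2HSV)
m=(hsv[...,0]>82)&(hsv[...,0]<98)&(hsv[...,1]>110)&(s["z_map"]>.1)&(P[...,2]<.05)
k,lab,st,c=cv2.connectedComponentsWithStats(m.astype(np.uint8))
Q=P[m]; print(len(Q),"z",np.percentile(Q[:,2],[3,50,90,98]).round(4))
r=Q[Q[:,2]>.022]; print(cv2.minAreaRect(r[:,:2].astype(np.float32)))
print([(c[i].round().tolist(),int(st[i,4])) for i in range(1,k) if st[i,4]>50])
```

```bash
python3 r.py w2.png;python3 -c "
from h import *
go(.6053,.2023,.22,-36.3)"
```

```text
3741 z [0.0029 0.0048 0.0279 0.029 ]
((0.6144262552261353, 0.1957794427871704), (0.05564284697175026, 0.12944553792476654), 53.38426971435547)
[([251.0, 161.0], 3737)]
shift [-0.0021 -0.0018  0.0006] turn -0.2 | t 6.97 q6 17.8 q1 35.7 F [-0.7 -0.2 -0.1]
```

View pics/w2.png

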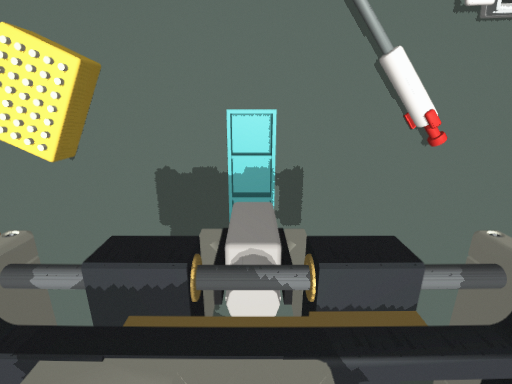

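Run:
```python
from h import *
s=snap("wrist"); f=s["frame"]
print([(r,f[r,246:258].mean((0,1)).round().astype(int).item()) for r in range(104,216)])
for z,rows in((.028,[108,110,112,150,152,154,156,200,205,210]),):
    X=onplane(s,[(252,r) for r in rows],z); u=np.array([-.803,.596])
    for r,x in zip(rows,X): print(r,x[:2].round(4),"rackY from top-est",((x[:2]-[.5843,.2177])@u).round(4))
print("lateral", [onplane(s,[(c,130)],.028)[0,:2].round(4).tolist() for c in (227,277)], f[130,220:285,0].tolist())
t=snap("top"); Pt=cloud(t)
h=cv2.cvtColor(t["frame"],cv2.COLOR_RGB2HSV); m=np.zeros((384,512),bool); m[105:180,170:240]=1
m&=(h[...,0]>82)&(h[...,0]<98)&(h[...,1]>90)
cn=max(cv2.findContours(m.astype(np.uint8),0,1)[0],key=cv2.contourArea)
X=onplane(t,cn.reshape(-1,2),.028)[:,:2].astype(np.float32); print("top contour",cv2.minAreaRect(X))
```

```text
[(104, 102), (105, 101), (106, 102), (107, 101), (108, 101), (109, 136), (110, 195), (111, 209), (112, 208), (113, 183), (114, 145), (115, 181), (116, 204), (117, 207), (118, 207), (119, 207), (120, 207), (121, 206), (122, 206), (123, 206), (124, 206), (125, 206), (126, 206), (127, 205), (128, 205), (129, 205), (130, 204), (131, 204), (132, 204), (133, 204), (134, 204), (135, 203), (136, 203), (137, 203), (138, 202), (139, 202), (140, 202), (141, 202), (142, 201), (143, 201), (144, 201), (145, 201), (146, 201), (147, 200), (148, 200), (149, 200), (150, 200), (151, 199), (152, 180), (153, 106), (154, 72), (155, 128), (156, 190), (157, 198), (158, 198), (159, 197), (160, 197), (161, 197), (162, 196), (163, 197), (164, 196), (165, 196), (166, 188), (167, 150), (168, 132), (169, 130), (170, 129), (171, 129), (172, 129), (173, 128), (174, 128), (175, 128), (176, 128), (177, 128), (178, 128), (179, 128), (180, 127), (181, 127), (182, 127), (183, 127), (184, 127), (185, 127), (186, 126), (187, 126), (188, 126), (189, 126), (190, 125), (191, 126), (192, 92), (193, 69), (194, 66), (195, 66), 
[... 473 characters left out ...]
154 [0.6275 0.1839] rackY from top-est -0.0548
156 [0.6256 0.1853] rackY from top-est -0.0525
200 [0.5818 0.2179] rackY from top-est 0.0021
205 [0.5766 0.2218] rackY from top-est 0.0086
210 [0.5713 0.2257] rackY from top-est 0.0152
lateral [[0.6667, 0.1904], [0.6326, 0.1445]] [96, 94, 95, 95, 94, 96, 108, 130, 135, 134, 66, 80, 128, 135, 134, 134, 135, 134, 135, 135, 135, 135, 136, 135, 137, 136, 135, 137, 135, 137, 136, 136, 136, 136, 135, 136, 135, 135, 138, 136, 137, 137, 137, 137, 137, 136, 136, 136, 135, 92, 73, 40, 129, 135, 133, 116, 96, 95, 95, 97, 94, 94, 96, 95, 93]
top contour ((0.5578030347824097, 0.23482167720794678), (0.06350654363632202, 0.1524016559123993), 53.69348907470703)
```

The wrist view (w2) shows bottle a upright in the gripper at (252,250). The rack's far end is at row 109, which agrees with the top-camera rack pose to 1 mm. Lowering a into compartment 3.

```bash
python3 -c "
from h import *
go(.6049,.2025,.0695,-36.5)"
```

```text
shift [-0.0027 -0.0021  0.1515] turn -0.0 | t 7.08 q6 17.8 q1 35.7 F [ 0.1  0.2 -0.7]
```

{"method": "move_tool", "body": {
  "offsets": [
    {"sx": -0.0027,"sy": -0.002,"sz": 0.02,"aperture": 0.01},
    {"sx": -0.0027,"sy": -0.002,"sz": 0.06,"aperture": 0.01},
    {"sx": -0.0027,"sy": -0.002,"sz": 0.09,"aperture": 0.01},
    {"sx": -0.0027,"sy": -0.002,"sz": 0.115,"aperture": 0.01},
    {"sx": -0.0027,"sy": -0.002,"sz": 0.135,"aperture": 0.01},
    {"sx": -0.0027,"sy": -0.002,"sz": 0.145,"aperture": 0.01},
    {"sx": -0.0027,"sy": -0.002,"sz": 0.1495,"aperture": 0.01},
    {"sx": -0.0027,"sy": -0.002,"sz": 0.1495,"aperture": 0.01}
  ]
}}

```text
clock: 8.07
tool_pos: [0.6055, 0.2035, 0.0724]
orientation: [-180.0, -0.0, -36.4]
force: [0.5, -0.2, -1.2]
opening: 0.0296
gripper_force: 30.0
```

{"method": "move_tool", "body": {
  "offsets": [
    {"sz": 0.001,"aperture": 0.01},
    {"sz": 0.002,"aperture": 0.01},
    {"sz": 0.002,"aperture": 0.01}
  ]
}}

```text
clock: 8.45
tool_pos: [0.6053, 0.2036, 0.0703]
orientation: [-180.0, -0.0, -36.4]
force: [-0.4, -0.6, -0.3]
opening: 0.0297
gripper_force: 30.0
```

{"method": "move_tool", "body": {
  "offsets": [
    {"sz": 0.001,"aperture": 0.01},
    {"sz": 0.0015,"aperture": 0.01},
    {"sz": 0.0015,"aperture": 0.01}
  ]
}}

```text
clock: 8.82
tool_pos: [0.6054, 0.2036, 0.0695]
orientation: [-180.0, -0.0, -36.4]
force: [-2.1, -0.8, 6.3]
opening: 0.0301
gripper_force: 30.0
```

Contact made: 6 N upward. Release and rise.

{"method": "move_tool", "body": {
  "offsets": [
    {"sz": -0.0005,"aperture": 0.04},
    {"sz": -0.0005,"aperture": 0.06},
    {"sz": -0.0005,"aperture": 0.088},
    {"sz": -0.0005,"aperture": 0.088},
    {"sz": -0.0005,"aperture": 0.088},
    {"sz": -0.0005,"aperture": 0.088}
  ]
}}

```text
clock: 9.57
tool_pos: [0.6052, 0.2036, 0.069]
orientation: [180.0, 0.0, -36.4]
force: [0.7, 0.2, -0.6]
opening: 0.0836
gripper_force: 0.0
```

{"method": "move_tool", "body": {
  "offsets": [
    {"sz": -0.02,"aperture": 0.088},
    {"sz": -0.06,"aperture": 0.088},
    {"sz": -0.1,"aperture": 0.088},
    {"sz": -0.14,"aperture": 0.088},
    {"sz": -0.16,"aperture": 0.088},
    {"sz": -0.165,"aperture": 0.088}
  ]
}}

```text
clock: 10.32
tool_pos: [0.6057, 0.2039, 0.2357]
orientation: [-179.8, -0.1, -36.4]
force: [-0.3, -0.9, -1.2]
opening: 0.0876
gripper_force: 0.0
```

```bash
python3 -c "
from h import *
go(.5769,-.2022,.235,-124.3)"; python3 w.py w3.png
```

```text
shift [0.2178 0.344  0.    ] turn 87.9 | t 10.32 q6 17.5 q1 36.1 F [-0.3 -0.9 -1.2]
hi [41. 91.] 5661 top 0.0522 topctr [0.8222 0.3359] ext [0.119 0.129]
hi [253. 184.] 894 top 0.1023 topctr [0.6043 0.2044] ext [0.024 0.023]
```

Bottle a stands at rack y ≈ −24 mm, top at 101 mm. Now b, by its cap.

{"method": "move_tool", "body": {
  "offsets": [
    {"sx": 0.02,"sy": 0.035,"turn": 5,"aperture": 0.088},
    {"sx": 0.05,"sy": 0.08,"turn": 15,"aperture": 0.088},
    {"sx": 0.08,"sy": 0.126,"turn": 25,"aperture": 0.088},
    {"sx": 0.11,"sy": 0.174,"turn": 35,"aperture": 0.088},
    {"sx": 0.14,"sy": 0.22,"turn": 45,"aperture": 0.088},
    {"sx": 0.17,"sy": 0.268,"turn": 55,"aperture": 0.088},
    {"sx": 0.19,"sy": 0.3,"turn": 63,"aperture": 0.088},
    {"sx": 0.19,"sy": 0.3,"turn": 68,"aperture": 0.088}
  ]
}}

```text
clock: 11.38
tool_pos: [0.5789, -0.1532, 0.2322]
orientation: [179.8, -0.0, -104.8]
force: [-0.6, 0.6, -0.3]
opening: 0.0875
gripper_force: 0.0
```

```bash
python3 -c "
from h import *
go(.5769,-.2022,.235,-124.3)"
```

```text
shift [ 0.0479 -0.0106 -0.0028] turn 19.5 | t 11.38 q6 -18.7 q1 3.9 F [-0.6  0.6 -0.3]
```

{"method": "move_tool", "body": {
  "offsets": [
    {"sx": 0.02,"sy": -0.004,"turn": 7,"aperture": 0.088},
    {"sx": 0.04,"sy": -0.009,"turn": 15,"aperture": 0.088},
    {"sx": 0.048,"sy": -0.0106,"turn": 19.5,"aperture": 0.088},
    {"sx": 0.048,"sy": -0.0106,"sz": 0.01,"turn": 19.5,"aperture": 0.088},
    {"sx": 0.048,"sy": -0.0106,"sz": 0.03,"turn": 19.5,"aperture": 0.088},
    {"sx": 0.048,"sy": -0.0106,"sz": 0.04,"turn": 19.5,"aperture": 0.088},
    {"sx": 0.048,"sy": -0.0106,"sz": 0.04,"turn": 19.5,"aperture": 0.088}
  ]
}}

```text
clock: 12.25
tool_pos: [0.5779, -0.1994, 0.1927]
orientation: [179.9, -0.1, -123.8]
force: [0.2, -0.2, 1.6]
opening: 0.088
gripper_force: 0.0
```

```bash
python3 -c "
from h import *
go(.5769,-.2022,.084,-124.3)"
```

```text
shift [ 0.0028 -0.001   0.1087] turn 0.5 | t 12.25 q6 -33.1 q1 -0.8 F [ 0.2 -0.2  1.6]
```

{"method": "move_tool", "body": {
  "offsets": [
    {"sx": 0.0028,"sy": -0.001,"sz": 0.03,"turn": 0.5,"aperture": 0.088},
    {"sx": 0.0028,"sy": -0.001,"sz": 0.06,"turn": 0.5,"aperture": 0.088},
    {"sx": 0.0028,"sy": -0.001,"sz": 0.085,"turn": 0.5,"aperture": 0.088},
    {"sx": 0.0028,"sy": -0.001,"sz": 0.1,"turn": 0.5,"aperture": 0.088},
    {"sx": 0.0028,"sy": -0.001,"sz": 0.109,"turn": 0.5,"aperture": 0.088},
    {"sx": 0.0028,"sy": -0.001,"sz": 0.109,"turn": 0.5,"aperture": 0.088}
  ]
}}

```text
clock: 13.0
tool_pos: [0.5778, -0.2026, 0.0851]
orientation: [180.0, -0.0, -124.4]
force: [-0.0, 0.5, -0.4]
opening: 0.0875
gripper_force: 0.0
```

{"method": "move_tool", "body": {
  "offsets": [
    {"aperture": 0.01},
    {"aperture": 0.01},
    {"aperture": 0.01},
    {"aperture": 0.01},
    {"aperture": 0.01},
    {"aperture": 0.01},
    {"aperture": 0.01},
    {"aperture": 0.01}
  ]
}}

```text
clock: 14.0
tool_pos: [0.5777, -0.2026, 0.0851]
orientation: [180.0, -0.0, -124.4]
force: [-0.6, -0.4, 0.6]
opening: 0.0222
gripper_force: 30.0
```

{"method": "move_tool", "body": {
  "offsets": [
    {"aperture": 0.01},
    {"aperture": 0.01},
    {"aperture": 0.01}
  ]
}}

```text
clock: 14.38
tool_pos: [0.5777, -0.2026, 0.085]
orientation: [180.0, -0.0, -124.4]
force: [0.0, -0.1, -0.0]
opening: 0.0219
gripper_force: 30.0
```

{"method": "move_tool", "body": {
  "offsets": [
    {"sz": -0.01,"aperture": 0.01},
    {"sz": -0.03,"aperture": 0.01},
    {"sz": -0.06,"aperture": 0.01},
    {"sz": -0.09,"aperture": 0.01},
    {"sz": -0.12,"aperture": 0.01},
    {"sz": -0.14,"aperture": 0.01},
    {"sz": -0.15,"aperture": 0.01},
    {"sz": -0.15,"aperture": 0.01}
  ]
}}

```text
clock: 15.38
tool_pos: [0.5779, -0.2026, 0.2357]
orientation: [-179.9, 0.0, -124.4]
force: [0.0, 0.5, -0.7]
opening: 0.022
gripper_force: 30.0
```

```bash
python3 -c "
from h import *
go(.5631,.2335,.235,-36.5)"
```

```text
shift [-0.3515  0.2586  0.0007] turn -87.9 | t 15.38 q6 -33.3 q1 -1.1 F [ 0.   0.5 -0.7]
```

{"method": "move_tool", "body": {
  "offsets": [
    {"sx": -0.015,"sy": 0.011,"turn": -4,"aperture": 0.01},
    {"sx": -0.05,"sy": 0.037,"turn": -12,"aperture": 0.01},
    {"sx": -0.09,"sy": 0.066,"turn": -21,"aperture": 0.01},
    {"sx": -0.13,"sy": 0.096,"turn": -30,"aperture": 0.01},
    {"sx": -0.17,"sy": 0.125,"turn": -39,"aperture": 0.01},
    {"sx": -0.205,"sy": 0.151,"turn": -47,"aperture": 0.01},
    {"sx": -0.225,"sy": 0.165,"turn": -54,"aperture": 0.01},
    {"sx": -0.23,"sy": 0.17,"turn": -56,"aperture": 0.01}
  ]
}}

```text
clock: 16.38
tool_pos: [0.5668, 0.0845, 0.2338]
orientation: [179.9, 0.0, -68.2]
force: [0.8, 0.9, -0.6]
opening: 0.022
gripper_force: 30.0
```

```bash
python3 -c "
from h import *
go(.5631,.2335,.235,-36.5)"
```

```text
shift [-0.1398 -0.0518 -0.0013] turn -31.7 | t 16.38 q6 -6.2 q1 28.0 F [ 0.8  0.9 -0.6]
```

{"method": "move_tool", "body": {
  "offsets": [
    {"sx": -0.03,"sy": -0.011,"turn": -8,"aperture": 0.01},
    {"sx": -0.07,"sy": -0.026,"turn": -16,"aperture": 0.01},
    {"sx": -0.1,"sy": -0.037,"turn": -24,"aperture": 0.01},
    {"sx": -0.125,"sy": -0.046,"turn": -30,"aperture": 0.01},
    {"sx": -0.14,"sy": -0.052,"turn": -31.7,"aperture": 0.01},
    {"sx": -0.14,"sy": -0.052,"turn": -31.7,"aperture": 0.01},
    {"sx": -0.14,"sy": -0.052,"turn": -31.7,"aperture": 0.01}
  ]
}}

```text
clock: 17.25
tool_pos: [0.5642, 0.2317, 0.2348]
orientation: [180.0, 0.0, -36.8]
force: [-1.2, -0.5, -0.8]
opening: 0.022
gripper_force: 30.0
```

```bash
python3 -c "
from h import *
go(.5631,.2335,.077,-36.5)"
```

```text
shift [-0.0019 -0.0009  0.1578] turn -0.3 | t 17.25 q6 12.5 q1 40.7 F [-1.2 -0.5 -0.8]
```

{"method": "move_tool", "body": {
  "offsets": [
    {"sx": -0.002,"sy": -0.001,"sz": 0.02,"aperture": 0.01},
    {"sx": -0.002,"sy": -0.001,"sz": 0.06,"aperture": 0.01},
    {"sx": -0.002,"sy": -0.001,"sz": 0.095,"aperture": 0.01},
    {"sx": -0.002,"sy": -0.001,"sz": 0.12,"aperture": 0.01},
    {"sx": -0.002,"sy": -0.001,"sz": 0.14,"aperture": 0.01},
    {"sx": -0.002,"sy": -0.001,"sz": 0.152,"aperture": 0.01},
    {"sx": -0.002,"sy": -0.001,"sz": 0.157,"aperture": 0.01},
    {"sx": -0.002,"sy": -0.001,"sz": 0.157,"aperture": 0.01}
  ]
}}

```text
clock: 18.25
tool_pos: [0.5634, 0.2343, 0.0783]
orientation: [-180.0, -0.0, -36.7]
force: [0.4, 0.2, -0.3]
opening: 0.0217
gripper_force: 30.0
```

{"method": "move_tool", "body": {
  "offsets": [
    {"sz": 0.001,"aperture": 0.01},
    {"sz": 0.002,"aperture": 0.01},
    {"sz": 0.002,"aperture": 0.01}
  ]
}}

```text
clock: 18.62
tool_pos: [0.5633, 0.2346, 0.0763]
orientation: [-180.0, -0.0, -36.7]
force: [-0.6, 0.3, -0.3]
opening: 0.0219
gripper_force: 30.0
```

{"method": "move_tool", "body": {
  "offsets": [
    {"sz": 0.0007,"aperture": 0.01},
    {"sz": 0.001,"aperture": 0.01},
    {"sz": 0.001,"aperture": 0.01}
  ]
}}

```text
clock: 19.0
tool_pos: [0.5634, 0.2346, 0.076]
orientation: [-180.0, -0.0, -36.7]
force: [-2.1, -0.3, 5.9]
opening: 0.0216
gripper_force: 30.0
```

Contact. Release, rise, and check.

{"method": "move_tool", "body": {
  "offsets": [
    {"sz": -0.0005,"aperture": 0.04},
    {"sz": -0.0005,"aperture": 0.06},
    {"sz": -0.0005,"aperture": 0.088},
    {"sz": -0.0005,"aperture": 0.088},
    {"sz": -0.0005,"aperture": 0.088},
    {"sz": -0.0005,"aperture": 0.088}
  ]
}}

```text
clock: 19.75
tool_pos: [0.5632, 0.2345, 0.0755]
orientation: [180.0, -0.0, -36.7]
force: [-0.3, -0.8, 0.3]
opening: 0.0765
gripper_force: 0.0
```

{"method": "move_tool", "body": {
  "offsets": [
    {"sz": -0.02,"aperture": 0.088},
    {"sz": -0.06,"aperture": 0.088},
    {"sz": -0.1,"aperture": 0.088},
    {"sz": -0.14,"aperture": 0.088},
    {"sz": -0.155,"aperture": 0.088},
    {"sz": -0.16,"aperture": 0.088}
  ]
}}

```text
clock: 20.5
tool_pos: [0.5632, 0.2346, 0.2362]
orientation: [-179.9, -0.0, -36.7]
force: [0.7, 1.0, -0.7]
opening: 0.0878
gripper_force: 0.0
```

```bash
python3 -c "
from h import *
go(.5146,-.2920,.235,-124.3)"; python3 w.py w4.png
```

```text
shift [0.2758 0.4512 0.0007] turn 87.6 | t 20.5 q6 12.4 q1 40.9 F [ 0.7  1.  -0.7]
hi [35. 47.] 4853 top 0.0523 topctr [0.8155 0.3328] ext [0.102 0.128]
hi [252. 135.] 845 top 0.1024 topctr [0.6039 0.2048] ext [0.024 0.024]
hi [253. 179.] 588 top 0.0745 topctr [0.5621 0.2354] ext [0.024 0.024]
```

b is at rack y ≈ +28 mm. Next is c.

{"method": "move_tool", "body": {
  "offsets": [
    {"sx": 0.02,"sy": 0.033,"turn": 6,"aperture": 0.088},
    {"sx": 0.05,"sy": 0.08,"turn": 15,"aperture": 0.088},
    {"sx": 0.08,"sy": 0.13,"turn": 24,"aperture": 0.088},
    {"sx": 0.11,"sy": 0.18,"turn": 33,"aperture": 0.088},
    {"sx": 0.14,"sy": 0.23,"turn": 42,"aperture": 0.088},
    {"sx": 0.17,"sy": 0.278,"turn": 51,"aperture": 0.088},
    {"sx": 0.19,"sy": 0.31,"turn": 58,"aperture": 0.088},
    {"sx": 0.19,"sy": 0.31,"turn": 62,"aperture": 0.088}
  ]
}}

```text
clock: 21.55
tool_pos: [0.5289, -0.13, 0.2337]
orientation: [179.8, -0.0, -99.1]
force: [-0.2, 0.4, -0.5]
opening: 0.0874
gripper_force: 0.0
```

```bash
python3 -c "
from h import *
go(.5146,-.2920,.235,-124.3)"
```

```text
shift [ 0.1622 -0.0114 -0.0013] turn 25.2 | t 21.55 q6 -15.9 q1 6.8 F [-0.2  0.4 -0.5]
```

{"method": "move_tool", "body": {
  "offsets": [
    {"sx": 0.03,"sy": -0.002,"turn": 6,"aperture": 0.088},
    {"sx": 0.07,"sy": -0.005,"turn": 13,"aperture": 0.088},
    {"sx": 0.11,"sy": -0.008,"turn": 20,"aperture": 0.088},
    {"sx": 0.145,"sy": -0.01,"turn": 25.2,"aperture": 0.088},
    {"sx": 0.162,"sy": -0.0114,"turn": 25.2,"aperture": 0.088},
    {"sx": 0.162,"sy": -0.0114,"sz": 0.02,"turn": 25.2,"aperture": 0.088},
    {"sx": 0.162,"sy": -0.0114,"sz": 0.03,"turn": 25.2,"aperture": 0.088},
    {"sx": 0.162,"sy": -0.0114,"sz": 0.03,"turn": 25.2,"aperture": 0.088}
  ]
}}

```text
clock: 22.55
tool_pos: [0.5166, -0.2889, 0.2044]
orientation: [179.9, -0.0, -123.8]
force: [-0.2, -0.6, -0.4]
opening: 0.0877
gripper_force: 0.0
```

```bash
python3 -c "
from h import *
go(.5146,-.2920,.078,-124.3)"
```

```text
shift [ 0.0035 -0.0004  0.1264] turn 0.5 | t 22.55 q6 -23.5 q1 -10.3 F [-0.2 -0.6 -0.4]
```

{"method": "move_tool", "body": {
  "offsets": [
    {"sx": 0.0035,"sz": 0.03,"turn": 0.5,"aperture": 0.088},
    {"sx": 0.0035,"sz": 0.06,"turn": 0.5,"aperture": 0.088},
    {"sx": 0.0035,"sz": 0.09,"turn": 0.5,"aperture": 0.088},
    {"sx": 0.0035,"sz": 0.11,"turn": 0.5,"aperture": 0.088},
    {"sx": 0.0035,"sz": 0.122,"turn": 0.5,"aperture": 0.088},
    {"sx": 0.0035,"sz": 0.127,"turn": 0.5,"aperture": 0.088},
    {"sx": 0.0035,"sz": 0.127,"turn": 0.5,"aperture": 0.088}
  ]
}}

```text
clock: 23.42
tool_pos: [0.5154, -0.2924, 0.079]
orientation: [-180.0, 0.0, -124.4]
force: [-0.7, 0.4, 1.0]
opening: 0.0875
gripper_force: 0.0
```

{"method": "move_tool", "body": {
  "offsets": [
    {"aperture": 0.01},
    {"aperture": 0.01},
    {"aperture": 0.01},
    {"aperture": 0.01},
    {"aperture": 0.01},
    {"aperture": 0.01},
    {"aperture": 0.01},
    {"aperture": 0.01}
  ]
}}

```text
clock: 24.42
tool_pos: [0.5151, -0.2924, 0.0785]
orientation: [-180.0, 0.0, -124.4]
force: [0.4, -0.5, 0.3]
opening: 0.0305
gripper_force: 30.0
```

{"method": "move_tool", "body": {
  "offsets": [
    {"aperture": 0.01},
    {"aperture": 0.01}
  ]
}}

```text
clock: 24.68
tool_pos: [0.5151, -0.2924, 0.0785]
orientation: [-180.0, -0.0, -124.4]
force: [0.2, 0.4, 0.3]
opening: 0.03
gripper_force: 30.0
```

{"method": "move_tool", "body": {
  "offsets": [
    {"sz": -0.01,"aperture": 0.01},
    {"sz": -0.03,"aperture": 0.01},
    {"sz": -0.06,"aperture": 0.01},
    {"sz": -0.09,"aperture": 0.01},
    {"sz": -0.12,"aperture": 0.01},
    {"sz": -0.145,"aperture": 0.01},
    {"sz": -0.16,"aperture": 0.01},
    {"sz": -0.16,"aperture": 0.01}
  ]
}}

```text
clock: 25.68
tool_pos: [0.5155, -0.2925, 0.2397]
orientation: [-179.9, 0.0, -124.4]
force: [-1.0, 0.3, -1.2]
opening: 0.0306
gripper_force: 30.0
```

```bash
python3 -c "
from h import *
go(.6467,.1716,.238,-36.5)"
```

```text
shift [-0.457   0.1539  0.0018] turn -87.9 | t 25.68 q6 -23.7 q1 -10.7 F [-1.   0.3 -1.2]
```

{"method": "move_tool", "body": {
  "offsets": [
    {"sx": -0.02,"sy": 0.007,"turn": -4,"aperture": 0.01},
    {"sx": -0.06,"sy": 0.02,"turn": -12,"aperture": 0.01},
    {"sx": -0.105,"sy": 0.035,"turn": -21,"aperture": 0.01},
    {"sx": -0.155,"sy": 0.052,"turn": -30,"aperture": 0.01},
    {"sx": -0.205,"sy": 0.069,"turn": -39,"aperture": 0.01},
    {"sx": -0.25,"sy": 0.084,"turn": -47,"aperture": 0.01},
    {"sx": -0.28,"sy": 0.094,"turn": -54,"aperture": 0.01},
    {"sx": -0.29,"sy": 0.098,"turn": -56,"aperture": 0.01}
  ]
}}

```text
clock: 26.68
tool_pos: [0.5979, 0.0039, 0.2369]
orientation: [179.9, 0.0, -68.2]
force: [-0.1, -1.2, -1.1]
opening: 0.0302
gripper_force: 30.0
```

```bash
python3 -c "
from h import *
go(.6467,.1716,.238,-36.5)"
```

```text
shift [-0.1375 -0.1076 -0.0012] turn -31.7 | t 26.68 q6 2.7 q1 19.1 F [-0.1 -1.2 -1.1]
```

{"method": "move_tool", "body": {
  "offsets": [
    {"sx": -0.03,"sy": -0.024,"turn": -8,"aperture": 0.01},
    {"sx": -0.065,"sy": -0.051,"turn": -16,"aperture": 0.01},
    {"sx": -0.095,"sy": -0.075,"turn": -24,"aperture": 0.01},
    {"sx": -0.12,"sy": -0.094,"turn": -30,"aperture": 0.01},
    {"sx": -0.135,"sy": -0.105,"turn": -31.7,"aperture": 0.01},
    {"sx": -0.1375,"sy": -0.1076,"turn": -31.7,"aperture": 0.01},
    {"sx": -0.1375,"sy": -0.1076,"turn": -31.7,"aperture": 0.01}
  ]
}}

```text
clock: 27.55
tool_pos: [0.6473, 0.169, 0.2382]
orientation: [180.0, 0.0, -36.8]
force: [-0.9, -0.3, -0.7]
opening: 0.0305
gripper_force: 30.0
```

```bash
python3 -c "
from h import *
go(.6467,.1716,.0705,-36.5)"
```

```text
shift [-0.002  -0.0019  0.1677] turn -0.3 | t 27.55 q6 21.9 q1 31.3 F [-0.9 -0.3 -0.7]
```

{"method": "move_tool", "body": {
  "offsets": [
    {"sx": -0.002,"sy": -0.002,"sz": 0.02,"aperture": 0.01},
    {"sx": -0.002,"sy": -0.002,"sz": 0.06,"aperture": 0.01},
    {"sx": -0.002,"sy": -0.002,"sz": 0.1,"aperture": 0.01},
    {"sx": -0.002,"sy": -0.002,"sz": 0.13,"aperture": 0.01},
    {"sx": -0.002,"sy": -0.002,"sz": 0.15,"aperture": 0.01},
    {"sx": -0.002,"sy": -0.002,"sz": 0.162,"aperture": 0.01},
    {"sx": -0.002,"sy": -0.002,"sz": 0.167,"aperture": 0.01},
    {"sx": -0.002,"sy": -0.002,"sz": 0.167,"aperture": 0.01}
  ]
}}

```text
clock: 28.55
tool_pos: [0.6474, 0.1723, 0.072]
orientation: [-180.0, -0.0, -36.7]
force: [-0.8, 0.6, 0.1]
opening: 0.0302
gripper_force: 30.0
```

{"method": "move_tool", "body": {
  "offsets": [
    {"sz": 0.001,"aperture": 0.01},
    {"sz": 0.002,"aperture": 0.01},
    {"sz": 0.002,"aperture": 0.01}
  ]
}}

```text
clock: 28.92
tool_pos: [0.6472, 0.1726, 0.0698]
orientation: [-180.0, -0.0, -36.7]
force: [-0.9, -0.0, 0.3]
opening: 0.0304
gripper_force: 30.0
```

{"method": "move_tool", "body": {
  "offsets": [
    {"sz": 0.0005,"aperture": 0.01},
    {"sz": 0.001,"aperture": 0.01},
    {"sz": 0.001,"aperture": 0.01}
  ]
}}

```text
clock: 29.3
tool_pos: [0.6475, 0.1726, 0.0694]
orientation: [-180.0, -0.0, -36.7]
force: [-0.7, 0.4, 5.3]
opening: 0.03
gripper_force: 30.0
```

{"method": "move_tool", "body": {
  "offsets": [
    {"sz": -0.0005,"aperture": 0.04},
    {"sz": -0.0005,"aperture": 0.06},
    {"sz": -0.0005,"aperture": 0.088},
    {"sz": -0.0005,"aperture": 0.088},
    {"sz": -0.0005,"aperture": 0.088},
    {"sz": -0.0005,"aperture": 0.088}
  ]
}}

```text
clock: 30.05
tool_pos: [0.6471, 0.1725, 0.069]
orientation: [180.0, 0.0, -36.7]
force: [0.3, -0.0, -0.2]
opening: 0.084
gripper_force: 0.0
```

{"method": "move_tool", "body": {
  "offsets": [
    {"sz": -0.02,"aperture": 0.088},
    {"sz": -0.06,"aperture": 0.088},
    {"sz": -0.1,"aperture": 0.088},
    {"sz": -0.14,"aperture": 0.088},
    {"sz": -0.16,"aperture": 0.088},
    {"sz": -0.165,"aperture": 0.088}
  ]
}}

```text
clock: 30.8
tool_pos: [0.6476, 0.1727, 0.2358]
orientation: [-179.9, -0.1, -36.7]
force: [-0.3, -0.4, -0.2]
opening: 0.0875
gripper_force: 0.0
```

```bash
python3 -c "
from h import *
go(.6070,-.1565,.235,-124.3)"; python3 w.py w5.png
```

```text
shift [1.642e-01 2.883e-01 2.000e-04] turn 87.6 | t 30.8 q6 21.7 q1 31.6 F [-0.3 -0.4 -0.2]
hi [ 50. 139.] 5086 top 0.0523 topctr [0.8227 0.3369] ext [0.117 0.136]
hi [253. 182.] 750 top 0.0816 topctr [0.6471 0.1734] ext [0.03  0.029]
hi [253. 235.] 1328 top 0.1022 topctr [0.6046 0.2043] ext [0.024 0.024]
```

c stands at rack y ≈ −77 mm. Last is d.

{"method": "move_tool", "body": {
  "offsets": [
    {"sx": 0.015,"sy": 0.027,"turn": 6,"aperture": 0.088},
    {"sx": 0.04,"sy": 0.07,"turn": 15,"aperture": 0.088},
    {"sx": 0.065,"sy": 0.115,"turn": 25,"aperture": 0.088},
    {"sx": 0.09,"sy": 0.16,"turn": 35,"aperture": 0.088},
    {"sx": 0.112,"sy": 0.2,"turn": 45,"aperture": 0.088},
    {"sx": 0.135,"sy": 0.24,"turn": 55,"aperture": 0.088},
    {"sx": 0.15,"sy": 0.26,"turn": 63,"aperture": 0.088},
    {"sx": 0.15,"sy": 0.265,"turn": 68,"aperture": 0.088}
  ]
}}

```text
clock: 31.85
tool_pos: [0.6081, -0.1314, 0.2322]
orientation: [179.9, -0.0, -105.0]
force: [0.3, 1.1, 0.7]
opening: 0.0879
gripper_force: 0.0
```

```bash
python3 -c "
from h import *
go(.6070,-.1565,.235,-124.3)"
```

```text
shift [ 0.0245 -0.0055 -0.0028] turn 19.3 | t 31.85 q6 -20.8 q1 5.8 F [0.3 1.1 0.7]
```

{"method": "move_tool", "body": {
  "offsets": [
    {"sx": 0.015,"sy": -0.003,"turn": 9,"aperture": 0.088},
    {"sx": 0.0245,"sy": -0.0055,"turn": 19.3,"aperture": 0.088},
    {"sx": 0.0245,"sy": -0.0055,"turn": 19.3,"aperture": 0.088},
    {"sx": 0.0245,"sy": -0.0055,"sz": 0.02,"turn": 19.3,"aperture": 0.088},
    {"sx": 0.0245,"sy": -0.0055,"sz": 0.03,"turn": 19.3,"aperture": 0.088},
    {"sx": 0.0245,"sy": -0.0055,"sz": 0.03,"turn": 19.3,"aperture": 0.088}
  ]
}}

```text
clock: 32.6
tool_pos: [0.6076, -0.1544, 0.2029]
orientation: [179.9, -0.1, -123.9]
force: [-0.2, -0.1, -0.0]
opening: 0.0875
gripper_force: 0.0
```

```bash
python3 -c "
from h import *
go(.6070,-.1565,.072,-124.3)"; python3 w.py w6.png
```

```text
shift [ 0.0019 -0.001   0.1309] turn 0.4 | t 32.6 q6 -37.4 q1 3.6 F [-0.2 -0.1 -0. ]
hi [ 28. 206.] 3477 top 0.096 topctr [ 0.8081 -0.2658] ext [0.014 0.035]
hi [251. 187.] 752 top 0.1034 topctr [ 0.6071 -0.1563] ext [0.007 0.008]
```

{"method": "move_tool", "body": {
  "offsets": [
    {"sx": 0.002,"sy": -0.001,"sz": 0.03,"turn": 0.4,"aperture": 0.088},
    {"sx": 0.002,"sy": -0.001,"sz": 0.06,"turn": 0.4,"aperture": 0.088},
    {"sx": 0.002,"sy": -0.001,"sz": 0.09,"turn": 0.4,"aperture": 0.088},
    {"sx": 0.002,"sy": -0.001,"sz": 0.115,"turn": 0.4,"aperture": 0.088},
    {"sx": 0.002,"sy": -0.001,"sz": 0.126,"turn": 0.4,"aperture": 0.088},
    {"sx": 0.002,"sy": -0.001,"sz": 0.131,"turn": 0.4,"aperture": 0.088},
    {"sx": 0.002,"sy": -0.001,"sz": 0.131,"turn": 0.4,"aperture": 0.088}
  ]
}}

```text
clock: 33.52
tool_pos: [0.6083, -0.1569, 0.0737]
orientation: [-180.0, 0.0, -124.4]
force: [-1.1, -0.4, -0.4]
opening: 0.0878
gripper_force: 0.0
```

{"method": "move_tool", "body": {
  "offsets": [
    {"aperture": 0.01},
    {"aperture": 0.01},
    {"aperture": 0.01},
    {"aperture": 0.01},
    {"aperture": 0.01},
    {"aperture": 0.01},
    {"aperture": 0.01},
    {"aperture": 0.01}
  ]
}}

```text
clock: 34.52
tool_pos: [0.6078, -0.1569, 0.073]
orientation: [180.0, 0.0, -124.4]
force: [-0.3, 0.0, -0.1]
opening: 0.029
gripper_force: 30.0
```

{"method": "move_tool", "body": {
  "offsets": [
    {"aperture": 0.01},
    {"aperture": 0.01}
  ]
}}

```text
clock: 34.78
tool_pos: [0.6078, -0.1569, 0.073]
orientation: [180.0, -0.0, -124.4]
force: [-0.3, 0.3, -0.4]
opening: 0.0285
gripper_force: 30.0
```

{"method": "move_tool", "body": {
  "offsets": [
    {"sz": -0.01,"aperture": 0.01},
    {"sz": -0.03,"aperture": 0.01},
    {"sz": -0.06,"aperture": 0.01},
    {"sz": -0.09,"aperture": 0.01},
    {"sz": -0.12,"aperture": 0.01},
    {"sz": -0.145,"aperture": 0.01},
    {"sz": -0.16,"aperture": 0.01},
    {"sz": -0.16,"aperture": 0.01}
  ]
}}

```text
clock: 35.78
tool_pos: [0.6082, -0.1569, 0.2343]
orientation: [-179.9, 0.1, -124.4]
force: [0.3, -0.2, -0.8]
opening: 0.0288
gripper_force: 30.0
```

```bash
python3 -c "
from h import *
go(.5213,.2644,.233,-36.5)"
```

```text
shift [-0.2985  0.3098  0.0011] turn -87.9 | t 35.77 q6 -37.7 q1 3.3 F [ 0.3 -0.2 -0.8]
```

{"method": "move_tool", "body": {
  "offsets": [
    {"sx": -0.012,"sy": 0.013,"turn": -4,"aperture": 0.01},
    {"sx": -0.04,"sy": 0.042,"turn": -12,"aperture": 0.01},
    {"sx": -0.07,"sy": 0.073,"turn": -21,"aperture": 0.01},
    {"sx": -0.1,"sy": 0.104,"turn": -30,"aperture": 0.01},
    {"sx": -0.132,"sy": 0.137,"turn": -39,"aperture": 0.01},
    {"sx": -0.16,"sy": 0.166,"turn": -47,"aperture": 0.01},
    {"sx": -0.18,"sy": 0.187,"turn": -54,"aperture": 0.01},
    {"sx": -0.185,"sy": 0.192,"turn": -56,"aperture": 0.01}
  ]
}}

```text
clock: 36.78
tool_pos: [0.553, 0.1055, 0.2319]
orientation: [179.9, 0.0, -68.2]
force: [0.2, -0.4, -1.3]
opening: 0.0284
gripper_force: 30.0
```

```bash
python3 -c "
from h import *
go(.5213,.2644,.233,-36.5)"
```

```text
shift [-0.1593 -0.0295 -0.0012] turn -31.7 | t 36.77 q6 -8.9 q1 30.7 F [ 0.2 -0.4 -1.3]
```

{"method": "move_tool", "body": {
  "offsets": [
    {"sx": -0.03,"sy": -0.006,"turn": -7,"aperture": 0.01},
    {"sx": -0.07,"sy": -0.013,"turn": -15,"aperture": 0.01},
    {"sx": -0.105,"sy": -0.019,"turn": -22,"aperture": 0.01},
    {"sx": -0.135,"sy": -0.025,"turn": -28,"aperture": 0.01},
    {"sx": -0.155,"sy": -0.029,"turn": -31.7,"aperture": 0.01},
    {"sx": -0.16,"sy": -0.03,"turn": -31.7,"aperture": 0.01},
    {"sx": -0.16,"sy": -0.03,"turn": -31.7,"aperture": 0.01}
  ]
}}

```text
clock: 37.65
tool_pos: [0.5229, 0.2636, 0.2327]
orientation: [180.0, 0.0, -36.8]
force: [-0.3, -0.0, -1.5]
opening: 0.0284
gripper_force: 30.0
```

```bash
python3 -c "
from h import *
go(.5213,.2644,.065,-36.5)"
```

```text
shift [-0.0018  0.0002  0.1677] turn -0.3 | t 37.65 q6 7.3 q1 45.9 F [-0.3 -0.  -1.5]
```

{"method": "move_tool", "body": {
  "offsets": [
    {"sx": -0.001,"sz": 0.02,"aperture": 0.01},
    {"sx": -0.001,"sz": 0.06,"aperture": 0.01},
    {"sx": -0.001,"sz": 0.1,"aperture": 0.01},
    {"sx": -0.001,"sz": 0.13,"aperture": 0.01},
    {"sx": -0.001,"sz": 0.15,"aperture": 0.01},
    {"sx": -0.001,"sz": 0.162,"aperture": 0.01},
    {"sx": -0.001,"sz": 0.167,"aperture": 0.01},
    {"sx": -0.001,"sz": 0.167,"aperture": 0.01}
  ]
}}

```text
clock: 38.65
tool_pos: [0.5224, 0.2645, 0.0664]
orientation: [-180.0, -0.0, -36.7]
force: [-1.1, -0.3, -0.6]
opening: 0.0288
gripper_force: 30.0
```

{"method": "move_tool", "body": {
  "offsets": [
    {"sz": 0.001,"aperture": 0.01},
    {"sz": 0.002,"aperture": 0.01},
    {"sz": 0.002,"aperture": 0.01}
  ]
}}

```text
clock: 39.02
tool_pos: [0.5222, 0.2647, 0.0643]
orientation: [-180.0, -0.0, -36.7]
force: [1.4, -0.2, -0.0]
opening: 0.0288
gripper_force: 30.0
```

{"method": "move_tool", "body": {
  "offsets": [
    {"sz": 0.0005,"aperture": 0.01},
    {"sz": 0.001,"aperture": 0.01},
    {"sz": 0.001,"aperture": 0.01}
  ]
}}

```text
clock: 39.4
tool_pos: [0.5223, 0.2648, 0.0639]
orientation: [-180.0, -0.0, -36.7]
force: [-2.7, 0.0, 7.8]
opening: 0.0284
gripper_force: 30.0
```

{"method": "move_tool", "body": {
  "offsets": [
    {"sz": -0.0005,"aperture": 0.04},
    {"sz": -0.0005,"aperture": 0.06},
    {"sz": -0.0005,"aperture": 0.088},
    {"sz": -0.0005,"aperture": 0.088},
    {"sz": -0.0005,"aperture": 0.088},
    {"sz": -0.0005,"aperture": 0.088}
  ]
}}

```text
clock: 40.15
tool_pos: [0.5221, 0.2646, 0.0635]
orientation: [180.0, 0.0, -36.7]
force: [0.8, 0.1, 0.1]
opening: 0.0829
gripper_force: 0.0
```

{"method": "move_tool", "body": {
  "offsets": [
    {"sz": -0.02,"aperture": 0.088},
    {"sz": -0.06,"aperture": 0.088},
    {"sz": -0.1,"aperture": 0.088},
    {"sz": -0.14,"aperture": 0.088},
    {"sz": -0.17,"aperture": 0.088},
    {"sz": -0.18,"aperture": 0.088},
    {"sz": -0.18,"aperture": 0.088}
  ]
}}

```text
clock: 41.02
tool_pos: [0.5221, 0.2647, 0.2436]
orientation: [-180.0, 0.0, -36.7]
force: [0.0, -0.5, -0.8]
opening: 0.0878
gripper_force: 0.0
```

```bash
python3 w.py w7.png; python3 -c "
from h import *
s=snap('side');a=cv2.resize(s['frame'][120:190,200:310],None,fx=4.5,fy=4.5,interpolation=2)
w=cv2.imread('pics/w7.png')[:,:,::-1][40:260,180:330];w=cv2.resize(w,None,fx=a.shape[0]/220,fy=a.shape[0]/220)
cv2.imwrite('pics/end.png',np.hstack([a,w])[...,::-1]); print(np.hstack([a,w]).shape, status.get_obs()['opening'])"
```

```text
hi [30. 26.] 2100 top 0.0521 topctr [0.7978 0.3529] ext [0.07 0.08]
hi [251.  29.] 1086 top 0.0817 topctr [0.6459 0.1744] ext [0.029 0.03 ]
hi [252.  85.] 890 top 0.1025 topctr [0.6033 0.2051] ext [0.024 0.025]
hi [252. 134.] 580 top 0.0745 topctr [0.562  0.2355] ext [0.024 0.023]
hi [252. 178.] 491 top 0.0943 topctr [0.521  0.2658] ext [0.007 0.008]
hi [  2. 226.] 88 top 0.0572 topctr [0.6608 0.5659] ext [0.011 0.005]
(315, 710, 3) 0.08765290154095971
```

View pics/end.png

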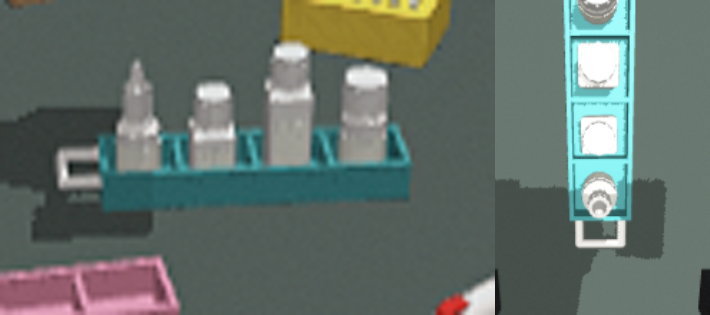

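The final picture shows all four bottles upright in the teal rack, in the order d, b, a, c from the handle. Measured axes are within about 2 mm of the compartment centres, the top heights match bottles standing on the floor, and the gripper is clear. Handing in.

```bash
python3 -c "
from plant import job
print(job.close_job())"
```

```text
the job is handed in; nothing more can be done
None
```

The job is handed in: all four bottles stand upright on the compartment floors of the teal rack, in the order d, b, a, c from the handle as on the tray, finished at about 41 s; the hand-in gave no verdict.

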